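# Load the label dispenser

## Task

Load the label dispenser: stand both label reels in the bay between its cheeks, the wide reel next to the cheek with the spindle and the narrow reel next to the far cheek, then push the spindle by its knob all the way in, through both reels and out of the far cheek. Finally push the black end cap onto the protruding spindle tip until it meets the cheek, let everything go, and leave the stamp and the dessert cup standing where they are.

Things in the scene. Friction and masses are not known exactly. Their poses are not given: they have to be found in the camera images.
- dispenser: Fixed label dispenser. Beech base 96 (x) x 86 (y) x 12 high; two cheeks 8 thick, 70 wide in x, tops 63 above the counter, outer faces at y = +-43. Bay between them y = -35 to 35, floor 12 up. Origin: centre of the underside; z up, y along the spindle axis towards the cheek with the spindle, which has a steel guide boss 24 across out to y = 57. Fixed to the counter; axis 39 above it.
- bay_axis (a point): Point on the spindle axis midway between the cheeks, 39 above the counter, axes as the dispenser's. Two steel ridges 5 high on the bay floor run along y, inner edges at x = +-18.3: a reel standing on a flat nests between them (sloping sides guide it in), which puts its centre on the axis.
- cap_seat (a point): Point on the spindle axis at the outer face of the far cheek (dispenser y = -43), where the cap's mouth rim must end up; axes as the dispenser's. The spindle comes out here towards -y.
- spindle (a joint): How far the steel spindle is pushed in, m: about 0 as found (tip just behind the bay), 0.110 fully in, against its stop, tip 24 mm out of the far cheek. 12 in diameter, the last 6 mm tapered to 6 across. Slides stiffly (about 3 N) along the dispenser's -y and stays where it is left.
- knob_face (a point): Centre of the outer end face of the spindle's black round knob (28 across, 18 thick, on the spindle axis); pressing this face towards the dispenser's -y pushes the spindle in. Axes as the dispenser's. With the spindle fully in this face stands at dispenser y = 75.
- reel_wide: The wide label reel: grey octagonal flanges 54 across flats with paper between, 34 long along its bore, bore 19 across right through. It stands on one flat with the bore level. Origin: centre of the reel (27 above what it stands on); y along the bore, z up, x across a pair of upright flats (54 wide). Either end may face either way.
- reel_narrow: The narrow label reel: like the wide one in every way but only 20 long along its bore. Origin: centre of the reel, 27 above what it stands on; y along the bore, z up, x across a pair of upright flats (54 wide).
- end_cap: Black octagonal end cap, 36 across flats, 30 long, standing on a flat with its bore level. Blind bore 15 across and 26 deep, open at its +y end; a steel disc on the closed -y end. Origin: its centre, 18 above what it stands on; y along the bore, towards the open mouth; z up; x across two upright flats (36 wide).
- cap_mouth (a point): Centre of the cap's open mouth, 15 from its centre along the cap's +y; axes as the cap's.
- stamp: Bystander: rubber stamp with a turned dark red handle, 24x34x74, standing; origin under its centre.
- pudding: Bystander: lidded dessert cup, 78 across, 75 high; origin under its centre.
Mind the look-alikes: they are no part of the job. Leave any brown look-alike of the reel_wide alone.

How it is judged:
By the outcome, as a careful person would: the job done as asked, in the order asked, and still so for the second after the job is handed in, with the robot touching nothing.
It also fails if it takes over 72 s, if anything falls off the work surface, if the arm or the gripper's body presses on something with over 40 N, if the wrist force passes 120 N, or if a joint passes its speed limit or range.

## Robot

A 6-joint arm with a two-finger parallel gripper is mounted at the origin on a cart in front of the work surface, level with it; the furniture and walls round the work are solid. World frame = base frame: x ahead of the robot, y to its left, z up, the work surface at z = 0. Lengths are in m, angles in rad, forces in N, time in s.
With the tool pointing down it reaches from about 0.325 to 0.9 m from the base axis. Payload 6.1 kg.
Tool frame: the origin (TCP) lies midway between the tips of the shut fingers; the grasp point (between the pads) lies 19 mm behind it; z points along the fingers, y is the line along which they close (so a half turn about z gives the same grasp; the last joint's range is limited). The gripper opens to 85 mm and grips with 20 to 120 N. Pads are 22 mm wide; open, the fingers measure 114 mm over their backs; the gripper's body (76 mm by 85 mm) begins 54 mm behind the grasp point. The pads swing forward as they close: fully open they stand 13 mm farther back than shut.
Start: joints at [-1.474, 0.22, 1.526, -0, 1.395, -0.126], TCP at [0.138, -0.61, 0.231] pointing down, gripper open.
Joint ranges: [-2.98, 2.98], [-0.91, 2.08], [0.09, 2.57], [-1.24, 4.39], [0.2, 2.65], [-2.68, 2.68]. Speed limits (rad/s): [2.57, 2.57, 3.01, 3.14, 3.14, 3.14].

## Interface

Orientations are given as [roll, pitch, yaw] about the fixed x, y, z axes, in that order (R = Rz(yaw) Ry(pitch) Rx(roll)).
In Python, from plant import movep, move_l, set_joints, gripper_to, hold, inverse_kinematics, observe, get_image, get_calibration, Unreachable, job_done gives the robot as it stands. Calls block until the motion is done:
- movep(position, orientation): joint-space move of the TCP to a pose.
- move_l(position, feed=0.15, rotation=None, max_force=None): straight line of the TCP; rotation=None keeps the orientation; feed is the mean speed in m/s. With max_force (N) it stops when the force on the tool has changed by that much, and returns True; else False.
- set_joints(angles): joint-space move.
- gripper_to(opening, f_grip=None): finger opening in m; f_grip is the grip in N (None keeps the last); returns when the fingers have stopped.
- hold(seconds).
- inverse_kinematics(position, orientation): joint angles nearest the present ones, or None.
- observe(): the state.
- get_image(name): name is "side" or "top" or "wrist"; returns (picture, depth): 384x512x3 uint8, red, green, blue; 384x512 float32, m along the optical axis (not along the pixel's ray), 0 where there is no reading.
- get_calibration(name): a dict with "intrinsics" (3x3 intrinsics, pixels), "dist_coeffs" ([k1, k2, p1, p2, k3] as OpenCV has them; the pictures are not rectified), "world_from_camera" (4x4, takes a point from camera to world coordinates). Camera axes: x right, y down, z forward; pixel columns grow to the right and rows downward; lengths in m; the calibration is good to about 2 mm. A picture is of the moment at which its call begins: read the wrist's pose just before it. get_calibration takes no time and is no camera call; for the wrist camera it gives the pose at the moment of the call.
A pose or a line that the arm cannot do raises Unreachable and nothing moves.
- job_done(): hands the job in; it is judged then, once.
The state is a dict: "time_s": time; "q": joint angles; "joint_velocities": joint speeds; "joint_torque": joint torques, N m; "eef_pos": TCP position; "tcp_rot": TCP orientation; "ft_force": force on the tool from outside, world axes, zero at the start; "torque": the same for the moment, N m; "opening": finger opening in m; "grasp_force": force on a finger pad.
Only numpy, scipy, OpenCV 4.12 (cv2) and the standard library are available. Lean on these libraries where they do the work, as an engineer would, in place of code of your own. Each camera call takes 0.05 s, during which the arm holds its last target. There are 200 camera calls.

## Working session

There is one attempt and no reset: what is moved stays moved. The work goes in short steps, each a Python script; the robot and the scene stay as the last script left them, time stands still between calls to the robot, and variables do not carry over. Pictures are saved under pics/ and viewed, at most 10 in all, crops included, and the job is handed in when it is done.

```bash
mkdir -p pics; ls; python3 - <<'E'
from plant import *
import cv2,numpy as np
ims=[]
for n in ["top","side"]:
    p,d=get_image(n); np.savez(f"pics/{n}.npz",p=p,d=d)
    c=get_calibration(n); print(n,np.round(c["intrinsics"],1).tolist(),c["dist_coeffs"],np.round(c["world_from_camera"],3).tolist())
    cv2.imwrite(f"pics/{n}.png",cv2.resize(p[:,:,::-1],(800,600),interpolation=cv2.INTER_CUBIC))
print(observe())
E
```

```text
pics
top [[421.5, 0.0, 257.0], [0.0, 421.5, 191.1], [0.0, 0.0, 1.0]] [-0.11781545  0.          0.          0.          0.        ] [[-0.016, -0.997, 0.078, 0.438], [-1.0, 0.014, -0.014, -0.108], [0.013, -0.078, -0.997, 1.077], [0.0, 0.0, 0.0, 1.0]]
side [[471.7, 0.0, 261.1], [0.0, 471.7, 193.8], [0.0, 0.0, 1.0]] [-0.1301047  0.         0.         0.         0.       ] [[-0.86, -0.335, 0.386, 0.104], [-0.511, 0.57, -0.644, 0.605], [-0.004, -0.75, -0.661, 0.799], [0.0, 0.0, 0.0, 1.0]]
{'time_s': 0.1, 'q': array([-1.47407894e+00,  2.21150342e-01,  1.52752139e+00,  6.52049260e-08,
        1.39474342e+00, -1.26153285e-01]), 'joint_velocities': array([-0.00071295, -0.00239579, -0.00383896, -0.00182724, -0.00067095,
        0.00205822]), 'joint_torque': array([-4.77960675e-04, -4.98238599e+01, -3.90549624e+01, -3.52711495e-04,
        5.63493173e-03, -4.84922941e-05]), 'eef_pos': array([ 0.13805221, -0.6089783 ,  0.23029369]), 'tcp_rot': array([-3.13978465e+00, -2.29367368e-04,  2.22870450e-01]), 'ft_force': array([-0.0672854 ,  0.31166383,  0.36210949]), 'torque': array([-0.0018574 ,  0.01130109,  0.08945901]), 'grasp_force': 0.0, 'opening': 0.0851841044986926}
```

View pics/top.png

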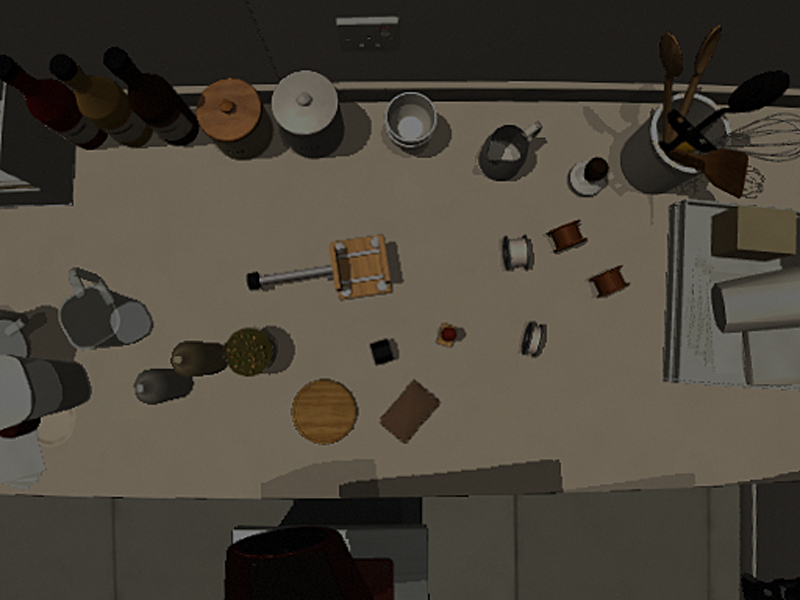

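View pics/side.png

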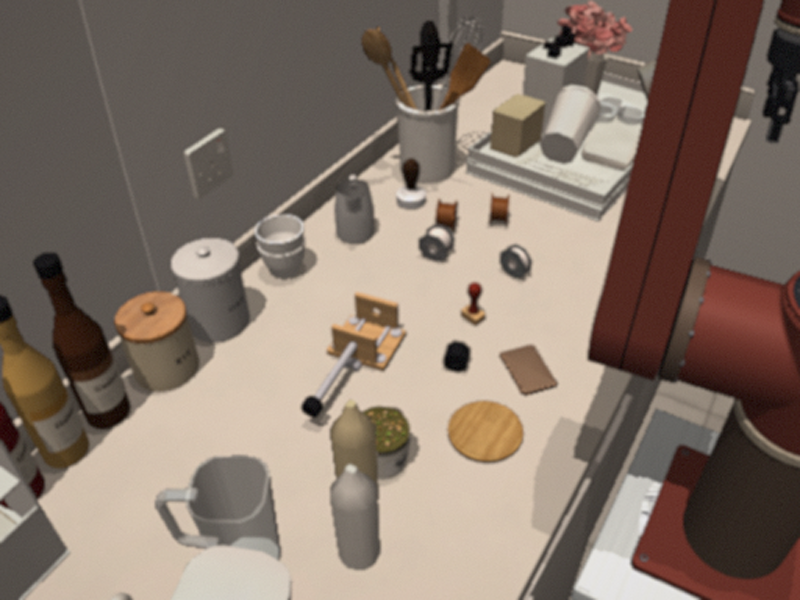

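Top view (800x600 px):
- Dispenser at (360,267), knob at (253,281), cap at (382,350), stamp at (447,333). The pudding is probably the cup at (250,350).
- Wide-reel candidates: white/grey at (517,252), brown at (567,236) and (608,282). The brown ones are look-alikes, so I choose the grey/white one.
- Narrow reel at (533,338).

Next I'll move the wrist camera over them for close views.

```bash
cat > h.py <<'E'
from plant import *
import cv2,numpy as np
from scipy.spatial.transform import Rotation as Ro
def cloud(p,d,c):
    K,D,T=map(np.array,(c["intrinsics"],c["dist_coeffs"],c["world_from_camera"]))
    h,w=d.shape; uv=np.stack(np.meshgrid(np.arange(w),np.arange(h)),-1).reshape(-1,1,2).astype(np.float64)
    n=cv2.undistortPoints(uv,K,D).reshape(h,w,2)
    P=np.dstack([n*d[...,None],d])@T[:3,:3].T+T[:3,3]
    P[d<=0]=np.nan
    return P
def snap(name,tag):
    c=get_calibration(name); p,d=get_image(name)
    np.savez(f"pics/{tag}.npz",p=p,d=d,K=c["intrinsics"],D=c["dist_coeffs"],T=c["world_from_camera"])
    return p,d,c
def load(tag):
    z=np.load(f"pics/{tag}.npz"); c=dict(intrinsics=z["K"],dist_coeffs=z["D"],world_from_camera=z["T"])
    return z["p"],z["d"],c
E
python3 - <<'E'
from h import *
p=np.load("pics/top.npz"); P=cloud(p["p"],p["d"],get_calibration("top"))
for n,u,v in [("counter",450,390),("disp",360,267),("knob",253,281),("wide",517,252),("nar",533,338),("cap",382,350),("stamp",447,333),("pud",250,350)]:
    a=int(u*.64);b=int(v*.64); print(n,np.round(P[b-1:b+2,a-1:a+2].reshape(-1,3).mean(0),3))
o=observe(); c=get_calibration("wrist"); R=Ro.from_euler("xyz",o["tcp_rot"]).as_matrix()
T=np.array(c["world_from_camera"]); print(np.round(R.T@T[:3,:3],2),np.round(R.T@(T[:3,3]-o["eef_pos"]),3),np.round(c["intrinsics"],0).tolist())
for yaw in (0,np.pi/2,-np.pi/2,np.pi):
  for pos in ([.5,-.08,.3],[.52,-.3,.3]): print(yaw,pos,inverse_kinematics(pos,[np.pi,0,yaw]))
E
```

```text
counter [ 0.373 -0.2    0.001]
disp [ 0.576 -0.055  0.012]
knob [0.551 0.113 0.053]
wide [ 0.59  -0.304  0.051]
nar [ 0.454 -0.327  0.052]
cap [ 0.438 -0.089  0.037]
stamp [ 0.463 -0.191  0.069]
pud [0.441 0.111 0.07 ]
[[ 0.   -0.95 -0.3 ]
 [ 1.    0.    0.  ]
 [-0.   -0.3   0.95]] [ 0.075 -0.001 -0.143] [[322.0, 0.0, 251.0], [0.0, 322.0, 190.0], [0.0, 0.0, 1.0]]
0 [0.5, -0.08, 0.3] [-3.14511148e-01 -1.04982397e-01  1.73832886e+00 -4.44089210e-16
  1.50824619e+00  1.25628518e+00]
0 [0.52, -0.3, 0.3] [-6.54582578e-01  1.25831531e-01  1.50569658e+00 -4.44089210e-16
  1.51006455e+00  9.16213748e-01]
1.5707963267948966 [0.5, -0.08, 0.3] [-0.31451115 -0.1049824   1.73832886  0.          1.50824619 -0.31451115]
1.5707963267948966 [0.52, -0.3, 0.3] [-0.65458258  0.12583153  1.50569658  0.          1.51006455 -0.65458258]
-1.5707963267948966 [0.5, -0.08, 0.3] None
-1.5707963267948966 [0.52, -0.3, 0.3] [-6.54582578e-01  1.25831531e-01  1.50569658e+00 -4.44089210e-16
  1.51006455e+00  2.48701008e+00]
3.141592653589793 [0.5, -0.08, 0.3] [-0.31451115 -0.1049824   1.73832886  0.          1.50824619 -1.88530747]
3.141592653589793 [0.52, -0.3, 0.3] [-0.65458258  0.12583153  1.50569658  0.          1.51006455 -2.22537891]
```

```bash
python3 - <<'E'
from h import *
for t,pos in (("w1",[.52,-.29,.2]),("w2",[.52,-.06,.2])):
    movep(pos,[np.pi,0,np.pi/2]); hold(.2); p,d,c=snap("wrist",t)
    cv2.imwrite(f"pics/{t}.png",cv2.resize(p[:,:,::-1],(800,600),interpolation=cv2.INTER_CUBIC)); print(observe()["time_s"],observe()["eef_pos"])
E
```

```text
2.1667 [ 0.51965996 -0.2907304   0.20003761]
3.3333 [ 0.52014129 -0.06127953  0.19992938]
```

View pics/w1.png

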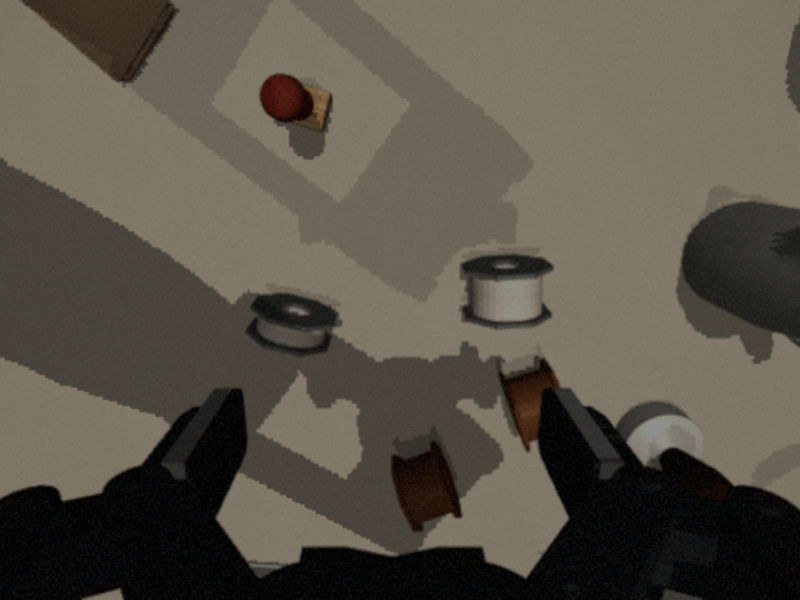

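View pics/w2.png

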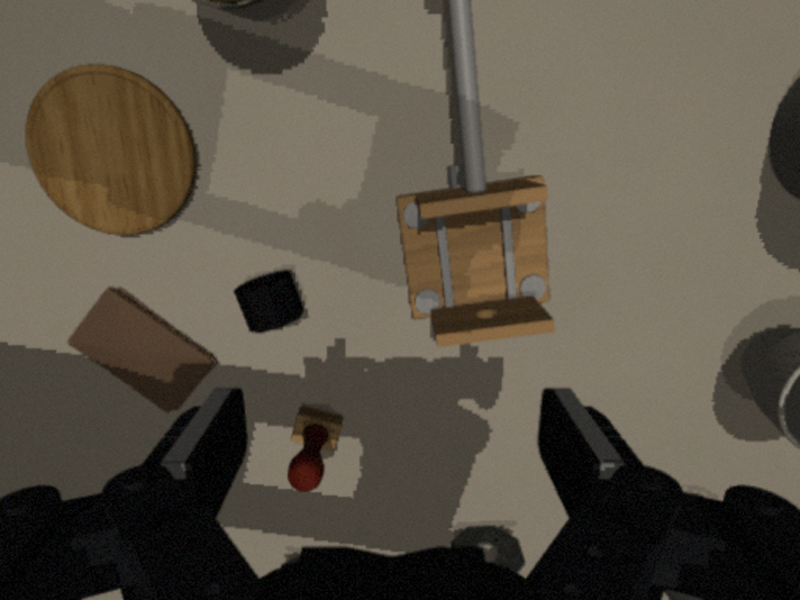

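w1: the wide grey/white reel is at (506,290), the narrow one at (293,322), and the brown look-alikes at (425,485) and (530,400). w2: the dispenser is at (475,255) with the spindle towards +y, and the cap is at (270,300). Now I'll measure from the point clouds.

```bash
python3 - <<'E'
from h import *
C={t:load(t) for t in("w1","w2")}
def fit(t,u,v,r,z0,z1,n):
    p,d,c=C[t]; P=cloud(p,d,c); a,b=int(u*.64),int(v*.64)
    ctr=np.nanmedian(P[b-3:b+4,a-3:a+4].reshape(-1,3),0)
    m=(P[...,2]>z0)&(P[...,2]<z1)&(np.hypot(P[...,0]-ctr[0],P[...,1]-ctr[1])<r)
    k,l,s,_=cv2.connectedComponentsWithStats(m.astype(np.uint8))
    if n!="disp": m=l==1+np.argmax(s[1:,4])
    q=P[m]; R=cv2.minAreaRect((q[:,:2]*1000).astype(np.float32))
    cov=np.round(np.percentile(q[:,2],[2,50,99])*1000,1)
    print(n,m.sum(),"ctr",np.round(R[0],1),"size",np.round(R[1],1),"ang",round(R[2],2),"z",cov)
fit("w1",506,290,.06,.022,.07,"wide"); fit("w1",293,322,.05,.022,.07,"nar")
fit("w1",506,290,.06,.04,.07,"wide-hi"); fit("w1",293,322,.05,.04,.07,"nar-hi")
fit("w2",270,300,.05,.012,.05,"cap");fit("w2",270,300,.05,.03,.05,"cap-hi")
fit("w2",475,255,.075,.055,.07,"disp")
fit("w1",300,100,.05,.04,.09,"stamp")
p=C["w2"][0]; f=lambda a,g:np.clip(255*(a/255.)**g,0,255).astype(np.uint8)
a=cv2.resize(f(p[165:225,140:205],.4)[:,:,::-1],(400,370),interpolation=cv2.INTER_CUBIC)
p=C["w1"][0]; b=cv2.resize(f(p[150:240,150:365],.5)[:,:,::-1],(400*215//180*1,200),interpolation=cv2.INTER_CUBIC)
o=np.zeros((570,max(a.shape[1],b.shape[1]),3),np.uint8);o[:370,:a.shape[1]]=a;o[370:,:b.shape[1]]=b
cv2.imwrite("pics/crop.png",o)
E
```

```text
wide 1987 ctr [ 591.9 -307.3] size [54.1 34.7] ang 3.49 z [25.1 46.3 54.8]
nar 1415 ctr [ 451.2 -330.4] size [21.3 54. ] ang 75.0 z [23.3 45.6 54.8]
wide-hi 1508 ctr [ 591.2 -307.3] size [51.  34.7] ang 3.38 z [40.5 48.  54.9]
nar-hi 998 ctr [ 451.  -330.3] size [21.2 50.3] ang 75.62 z [40.5 48.3 55.1]
cap 1180 ctr [435.4 -88.5] size [37.  30.5] ang 16.36 z [13.6 33.1 37.4]
cap-hi 762 ctr [435.7 -88.5] size [29.5 30.3] ang 16.03 z [30.3 35.4 37.5]
disp 1712 ctr [574.  -56.1] size [70.3 86.4] ang 8.12 z [55.9 62.9 64.6]
stamp 728 ctr [ 461.8 -193.9] size [22.3 22.1] ang 44.51 z [58.3 68.7 71.6]
```

View pics/crop.png

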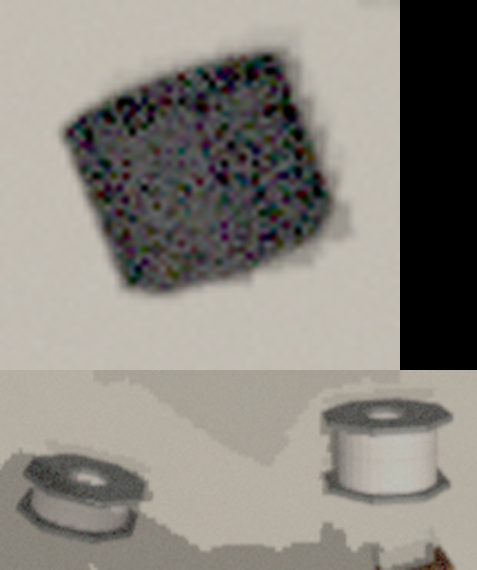

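Every measured size matches its spec. The cap's +y face shows no steel disc, so its mouth faces roughly +y. Picking and placing the wide reel first.

```bash
cat >> h.py <<'E'
DY=np.radians(8.0); DC=np.array([.574,-.0561])
def D(x,y):   # dispenser mm -> world xy
    c,s=np.cos(DY),np.sin(DY); return DC+np.array([c*x-s*y,s*x+c*y])/1000
def go(xy,z,th): movep([*xy,z],[np.pi,0,np.pi/2+th])
def down(xy,z,feed=.12,mf=None):
    return move_l([*xy,z],feed=feed,max_force=mf)
def st(m=""):
    o=observe(); print(m,"t",round(o["time_s"],1),"p",np.round(o["eef_pos"]*1000,1),"F",np.round(o["ft_force"],1),"op",round(o["opening"]*1000,1),"gf",round(o["grasp_force"],1))
def pick_place(c,th,off,dy):
    g=np.array(c)+off/1000*np.array([-np.sin(th),np.cos(th)])
    gripper_to(.085); go(g,.10,th); down(g,.010); gripper_to(.03,40); st("grasp")
    down(g,.14,.25); st("lift"); t=D(0,dy+off); go(t,.14,DY); hold(.15); st("above")
    down(t,.040,.15); print("hit",down(t,.0225,.04,12)); st("down")
E
python3 - <<'E'
from h import *
pick_place([.5919,-.3073],np.radians(3.45),0,16.5)
snap("side","s1")
E
```

```text
grasp t 5.9 p [ 592.7 -307.8   11.3] F [-0.3  0.1  5.2] op 53.3 gf 42.7
lift t 6.6 p [ 590.9 -306.7  138.2] F [ 0.1  0.3 -2. ] op 52.8 gf 42.1
above t 7.8 p [572.  -41.4 139.9] F [ 0.2 -0.4 -1.5] op 53.4 gf 42.1
hit True
down t 9.1 p [571.9 -39.7  23.2] F [0.6 0.5 4.7] op 52.9 gf 42.9
```

```bash
python3 - <<'E'
from h import *
def rel(dy):
    gripper_to(.085); hold(.1); st("rel"); down(D(0,dy),.13,.25)
rel(16.5)
pick_place([.4511,-.3304],np.radians(-14.8),3.5,-23.5)
rel(-20)
go([.56,-.05],.2,DY); hold(.2); p,d,c=snap("wrist","w3"); st()
cv2.imwrite("pics/w3.png",cv2.resize(np.clip(255*(p/255.)**.6,0,255).astype(np.uint8)[:,:,::-1],(800,600),interpolation=cv2.INTER_CUBIC))
P=cloud(p,d,c); Q=P.reshape(-1,3); L=((Q[:,:2]-DC)*1000)@np.array([[np.cos(DY),-np.sin(DY)],[np.sin(DY),np.cos(DY)]])
z=Q[:,2]*1000; m=(abs(L[:,0])<45)&(abs(L[:,1])<33.5)&(z>40)
h,e=np.histogram(L[m,1],np.arange(-36,38,2)); print(list(zip(e[:-1],h)))
for lo,hi in((-35,-9),(-4,35)):
    k=m&(L[:,1]>lo)&(L[:,1]<hi); R=cv2.minAreaRect(L[k].astype(np.float32)); print(np.round(R[0],1),np.round(R[1],1),round(R[2],1),np.percentile(z[k],99))
k=(abs(L[:,0])<45)&(abs(L[:,1])<46)&(z>57); print(cv2.minAreaRect(L[k].astype(np.float32)))
E
```

```text
rel t 9.6 p [571.  -39.6  22.4] F [-0.3  0.3  0.3] op 84.9 gf 0.0
grasp t 12.9 p [ 452.6 -327.6   11.1] F [0.  0.9 6.7] op 53.2 gf 42.3
lift t 13.6 p [ 451.3 -326.3  138.6] F [-0.2  1.  -1.2] op 53.2 gf 42.1
above t 14.8 p [576.4 -77.4 139.8] F [-0.5  0.3 -0.4] op 53.5 gf 42.0
hit True
down t 16.1 p [576.9 -75.9  23.1] F [-0.5  0.6  5.1] op 53.2 gf 42.7
rel t 16.6 p [576.  -75.7  22.2] F [-0.4  0.2  0.5] op 85.1 gf 0.0
 t 17.9 p [558.9 -50.  197.8] F [0.1 0.2 0.6] op 84.9 gf 0.0
[(np.int64(-36), np.int64(0)), (np.int64(-34), np.int64(11)), (np.int64(-32), np.int64(115)), (np.int64(-30), np.int64(258)), (np.int64(-28), np.int64(95)), (np.int64(-26), np.int64(88)), (np.int64(-24), np.int64(89)), (np.int64(-22), np.int64(92)), (np.int64(-20), np.int64(86)), (np.int64(-18), np.int64(15)), (np.int64(-16), np.int64(82)), (np.int64(-14), np.int64(454)), (np.int64(-12), np.int64(5)), (np.int64(-10), np.int64(0)), (np.int64(-8), np.int64(0)), (np.int64(-6), np.int64(0)), (np.int64(-4), np.int64(20)), (np.int64(-2), np.int64(112)), (np.int64(0), np.int64(359)), (np.int64(2), np.int64(566)), (np.int64(4), np.int64(446)), (np.int64(6), np.int64(475)), (np.int64(8), np.int64(484)), (np.int64(10), np.int64(513)), (np.int64(12), np.int64(519)), (np.int64(14), np.int64(1161)), (np.int64(16), np.int64(766)), (np.int64(18), np.int64(5384)), (np.int64(20), np.int64(2632)), (np.int64(22), np.int64(363)), (np.int64(24), np.int64(4283)), (np.int64(26), np.int64(1209)), (np.int64(28), np.int64(85)), (np.int64(30), np.int64(91)), (np.int64(32), np.int64(87)), (np.int64(34), np.int64(0))]
[ -1.7 -22.3] [20.9 53.8] 89.8 67.10831972356667
[ 0.1 16.5] [35.9 91.2] 86.8 286.61641540145854
((0.13298797607421875, 0.21167373657226562), (89.95693969726562, 86.2027587890625), 0.3485100269317627)
```

View pics/w3.png

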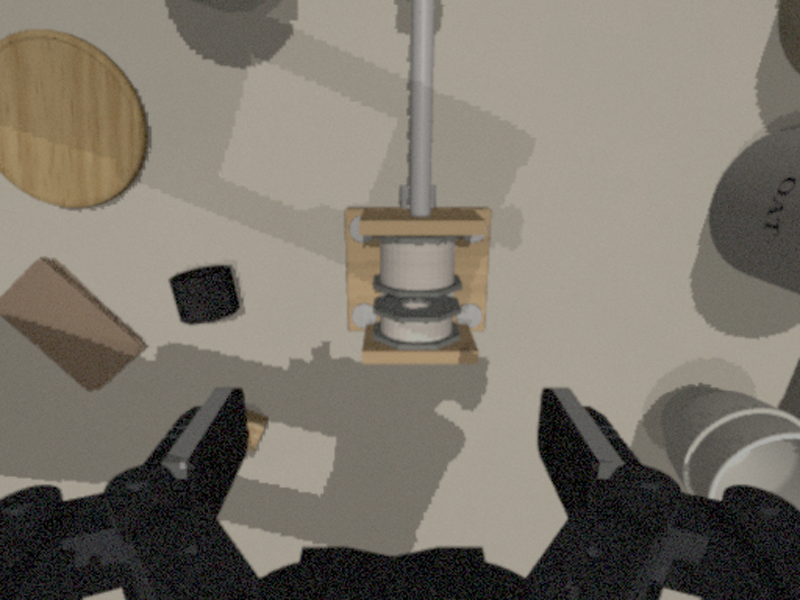

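w3 shows both reels upright in the bay, the wide one at (418,262) on the spindle side and the narrow one at (417,320) by the far cheek. I'll recheck their centring with the gripper points filtered out.

```bash
python3 - <<'E'
from h import *
p,d,c=load("w3"); P=cloud(p,d,c); Q=P.reshape(-1,3); L=((Q[:,:2]-DC)*1000)@np.array([[np.cos(DY),-np.sin(DY)],[np.sin(DY),np.cos(DY)]])
z=Q[:,2]*1000
b=(abs(L[:,0])<33)&(z<69)
for n,lo,hi in(("nar",-33.6,-9),("wide",-6,33.6)):
    for z0 in (36,50):
        k=b&(L[:,1]>lo)&(L[:,1]<hi)&(z>z0); R=cv2.minAreaRect(L[k].astype(np.float32)); print(n,z0,np.round(R[0],1),np.round(R[1],1),round(R[2],1),"ztop",np.round(np.percentile(z[k],[90,98]),1))
k=(abs(L[:,0])<40)&(abs(L[:,1])<46)&(abs(L[:,1])>36)&(z>58)&(z<70); print(cv2.minAreaRect(L[k].astype(np.float32)),np.percentile(z[k],50))
for y0 in(60,75,90,105):
    k=(abs(L[:,0])<20)&(abs(L[:,1]-y0)<5)&(z>40)&(z<60); print("spindle",y0,np.round(L[k,0].min()/2+L[k,0].max()/2,1),np.round(np.percentile(z[k],95),1),k.sum())
E
```

```text
nar 36 [ -1.7 -22.3] [20.9 53.8] 89.8 ztop [65.4 66.7]
nar 50 [ -2.  -22.3] [20.9 53.3] 89.8 ztop [65.6 66.9]
wide 36 [-1.7 16.6] [34.  53.8] 89.8 ztop [65.1 66.5]
wide 50 [-1.7 16.6] [34.  53.3] 89.8 ztop [65.3 66.5]
((-0.11056137084960938, 0.190460205078125), (70.0020523071289, 86.21243286132812), 0.16551165282726288) 62.976835410265444
spindle 60 -0.3 45.5 148
spindle 75 -0.2 45.9 142
spindle 90 -0.5 45.8 156
spindle 105 -0.3 45.8 169
```

Both reels are seated (tops at 66 mm) and lie within the spindle's clearance. Pushing the spindle.

```bash
python3 - <<'E'
from h import *
X=1.0; Z=.024
go([.56,.10],.2,DY) if False else None
gripper_to(0.0); s=D(X,216); go(s,.12,DY); down(s,Z,.15); hold(.1); st("start")
print(down(D(X,140),Z,.10,20)); st("a")
print(down(D(X,100),Z,.08,20)); st("b")
print(down(D(X,80),Z,.03,22)); st("c")
o=observe(); print("disp y of tool",((o["eef_pos"][:2]-DC)*1000)@np.array([-np.sin(DY),np.cos(DY)]))
E
```

```text
start t 20.4 p [546.3 157.9  25.6] F [-0.4  0.1  0.6] op 0.2 gf 0.0
False
a t 21.3 p [555.3  82.5  23.8] F [-0.2  0.2 -0.3] op -0.4 gf 0.0
False
b t 22.0 p [561.4  42.2  24.1] F [ 0.7  0.1 -0.6] op -0.0 gf 0.0
True
c t 22.5 p [563.   28.4  23.8] F [0.7 2.  1.4] op 0.2 gf 0.9
disp y of tool 85.2225481064951
```

```bash
python3 - <<'E'
from h import *
down(D(1,95),.024,.1); down(D(1,95),.2,.3); gripper_to(.085)
go(D(-50,-130),.2,DY); hold(.2); p,d,c=snap("wrist","w4"); st()
cv2.imwrite("pics/w4.png",cv2.resize(np.clip(255*(p/255.)**.6,0,255).astype(np.uint8)[:,:,::-1],(800,600),interpolation=cv2.INTER_CUBIC))
P=cloud(p,d,c); Q=P.reshape(-1,3); L=((Q[:,:2]-DC)*1000)@np.array([[np.cos(DY),-np.sin(DY)],[np.sin(DY),np.cos(DY)]]); z=Q[:,2]*1000
k=(abs(L[:,0])<40)&(abs(L[:,1])<46)&(abs(L[:,1])>36)&(z>58)&(z<70); print("cheeks",cv2.minAreaRect(L[k].astype(np.float32)))
k=(abs(L[:,0])<25)&(L[:,1]<-44)&(L[:,1]>-90)&(z>20)&(z<60); 
print("tip",k.sum(),cv2.minAreaRect(L[k].astype(np.float32)),L[k].min(0),np.percentile(z[k],[50,98]))
k=(abs(L[:,0])<25)&(L[:,1]<90)&(L[:,1]>50)&(z>20)&(z<60); print("knob",k.sum(),L[k].max(0) if k.any() else 0)
k=(np.hypot(Q[:,0]-.4354,Q[:,1]+.0885)<.035)&(z>12)&(z<50); R=cv2.minAreaRect((Q[k,:2]*1000).astype(np.float32)); print("cap",R)
E
```

```text
t 25.5 p [ 543.  -190.4  200. ] F [-0.3 -0.3  0.2] op 84.7 gf 0.0
cheeks ((0.1198577880859375, -39.62443161010742), (70.69320678710938, 7.03866720199585), 0.04532473161816597)
tip 338 ((-0.4842534065246582, -55.64067840576172), (23.01317024230957, 11.712774276733398), 89.80868530273438) [ -6.32741829 -67.14826475] [43.99501165 46.09611929]
knob 0 0
cap ((435.6490173339844, -89.69134521484375), (37.26519012451172, 31.597211837768555), 15.824728965759277)
```

View pics/w4.png

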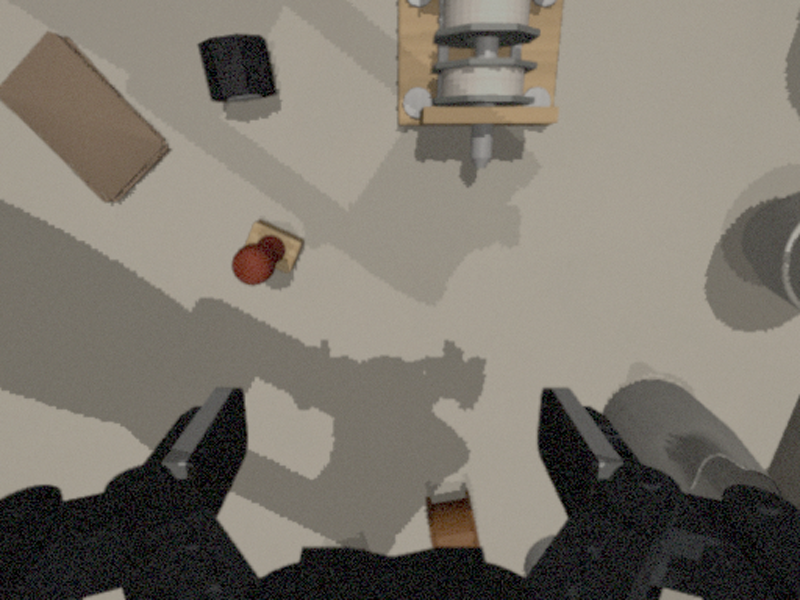

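w4 shows the spindle through both reels, with its tip at (481,160), 24 mm out of the cheek. The cap at (237,68) has its steel disc on the -y end, so the mouth faces +y as needed. Now I'll pick up the cap and bring it in front of the tip.

```bash
python3 - <<'E'
from h import *
th=np.radians(16.1); g=np.array([.4360,-.0889])
gripper_to(.06); go(g,.09,th); hold(.1); down(g,.002,.12,15); st("at"); gripper_to(.02,40); st("grasp")
zg=observe()["eef_pos"][2]; down(g,.13,.25); st("lift"); t=D(1.0,-96)
go(t,.13,DY); down(t,.04,.2); down(t,zg+.021,.06); hold(.2); st("pre")
p,d,c=snap("wrist","w5"); o=observe()
cv2.imwrite("pics/w5.png",cv2.resize(np.clip(255*(p/255.)**.45,0,255).astype(np.uint8)[:,:,::-1],(800,600),interpolation=cv2.INTER_CUBIC))
P=cloud(p,d,c); Q=P.reshape(-1,3); M=np.array([[np.cos(DY),-np.sin(DY)],[np.sin(DY),np.cos(DY)]])
L=((Q[:,:2]-DC)*1000)@M; z=Q[:,2]*1000; print("tool",((o["eef_pos"][:2]-DC)*1000)@M, "zg",zg)
k=(abs(L[:,0])<25)&(L[:,1]<-45)&(L[:,1]>-70)&(z>30)&(z<60)
print("tip",k.sum(),cv2.minAreaRect(L[k].astype(np.float32)),np.percentile(z[k],[98]))
k=(abs(L[:,0])<17)&(L[:,1]<-74)&(L[:,1]>-118)&(z>25)&(z<66)
print("cap",k.sum(),cv2.minAreaRect(L[k].astype(np.float32)),np.percentile(z[k],[50,95]))
E
```

```text
at t 27.6 p [436.7 -89.3   2.6] F [ 0.6  0.1 -0.1] op 60.0 gf 0.0
grasp t 27.9 p [437.  -89.3   3. ] F [0.2 1.2 6.6] op 35.2 gf 40.5
lift t 28.6 p [435.2 -88.6 128.9] F [ 0.  -0.8 -1.4] op 35.6 gf 39.9
pre t 30.5 p [ 588.6 -151.1   24.3] F [ 0.  -1.1 -0.5] op 35.5 gf 39.9
tool [  1.21661411 -96.12385472] zg 0.0030366613696651383
tip 1131 ((0.19605350494384766, -57.4758415222168), (11.622794151306152, 19.768198013305664), 0.8062312602996826) [45.9660375]
cap 7500 ((-0.0035247802734375, -95.54557037353516), (31.983802795410156, 33.994178771972656), 89.99271392822266) [53.84195929 57.98891284]
```

View pics/w5.png

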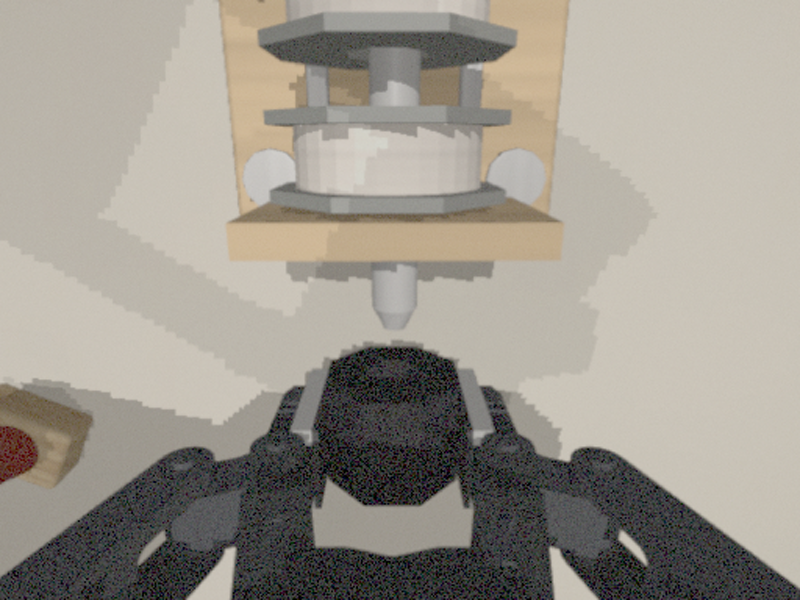

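w5 shows the cap centred at x≈396 px and the tip at 394 px, lined up, with the cap's mouth facing the tip. Inserting.

```bash
python3 - <<'E'
from h import *
Z=.0240; M=np.array([[np.cos(DY),-np.sin(DY)],[np.sin(DY),np.cos(DY)]])
def y(): return np.round(((observe()["eef_pos"][:2]-DC)*1000)@M,1)
r=down(D(1.0,-64),Z,.05,15); print(r,y()); st("a")
if not r:
    r=down(D(1.0,-54),Z,.02,10); print(r,y()); st("b"); hold(.2); st()
p,d,c=snap("wrist","w6")
cv2.imwrite("pics/w6.png",cv2.resize(np.clip(255*(p/255.)**.45,0,255).astype(np.uint8)[:,:,::-1],(800,600),interpolation=cv2.INTER_CUBIC))
E
```

```text
False [  1.1 -64. ]
a t 31.4 p [ 584.  -119.4   24.1] F [-0.1  0.1 -1. ] op 34.9 gf 39.9
True [  0.8 -58.9]
b t 31.7 p [ 583.  -114.3   23.7] F [ 0.9 -1.8  0.3] op 34.8 gf 41.7
 t 31.9 p [ 582.7 -114.3   23.4] F [ 1.2 -2.3  0.1] op 35.3 gf 41.7
```

View pics/w6.png

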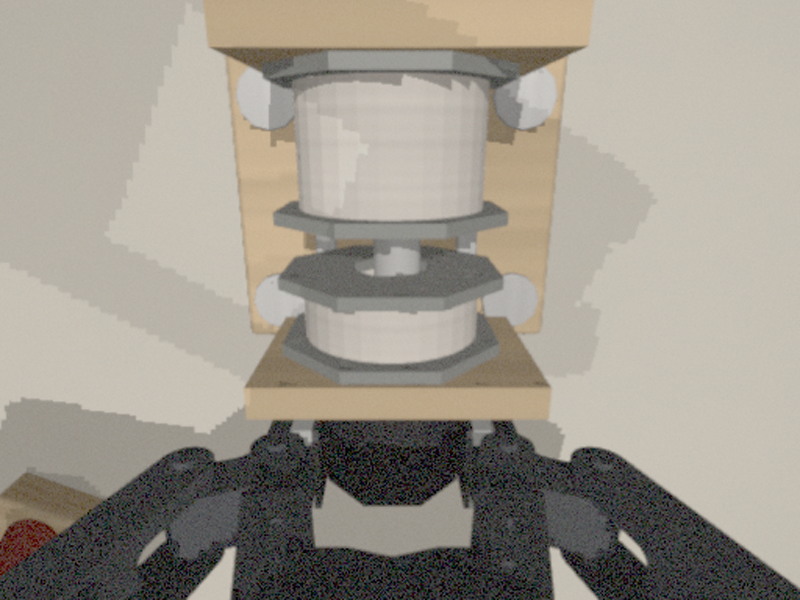

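w6 shows the cap against the cheek at (395,440), with the contact force where expected. Releasing, then checking.

```bash
python3 - <<'E'
from h import *
o=observe()["eef_pos"]
gripper_to(.065); hold(.2); st("rel"); move_l([o[0],o[1],.15],feed=.2)
go(D(0,-135),.2,DY); hold(.2); p,d,c=snap("wrist","w7"); st()
M=np.array([[np.cos(DY),-np.sin(DY)],[np.sin(DY),np.cos(DY)]])
def L_(p,d,c): Q=cloud(p,d,c).reshape(-1,3); return ((Q[:,:2]-DC)*1000)@M,Q[:,2]*1000
L,z=L_(p,d,c)
k=(abs(L[:,0])<30)&(L[:,1]<-44)&(L[:,1]>-90)&(z>15)&(z<62); print("cap",k.sum(),cv2.minAreaRect(L[k].astype(np.float32)),np.percentile(z[k],[50,98]))
g=lambda p:np.clip(255*(p/255.)**.5,0,255).astype(np.uint8)[:,:,::-1]
im=np.zeros((600,800,3),np.uint8); im[:300,:400]=cv2.resize(g(p),(400,300))
go(D(-30,60),.25,DY); hold(.2); p,d,c=snap("wrist","w8"); L,z=L_(p,d,c)
k=(abs(L[:,0])<20)&(L[:,1]<200)&(L[:,1]>58)&(z>35)&(z<60); print("knob",k.sum(),cv2.minAreaRect(L[k].astype(np.float32)))
im[:300,400:]=cv2.resize(g(p),(400,300))
p,d,c=snap("side","s2"); im[300:,:400]=cv2.resize(g(p),(400,300)); im[300:,400:]=cv2.resize(g(p)[170:270,190:323],(400,300),interpolation=cv2.INTER_CUBIC)
cv2.imwrite("pics/fin.png",im); st()
E
```

```text
rel t 32.6 p [ 582.4 -113.9   23.1] F [-0.6  0.2  0. ] op 64.8 gf 0.0
 t 34.1 p [ 592.  -188.5  198.3] F [1.2 0.6 0.6] op 64.9 gf 0.0
cap 1488 ((-0.8801536560058594, -59.20008087158203), (30.2710018157959, 35.77119827270508), 89.83182525634766) [54.05118079 56.73745484]
knob 433 ((-0.5621871948242188, 66.76567077636719), (26.763761520385742, 17.23377799987793), 0.4140836000442505)
 t 35.2 p [536.1  -1.9 249.4] F [ 0.5 -0.3  0. ] op 65.3 gf 0.0
```

View pics/fin.png

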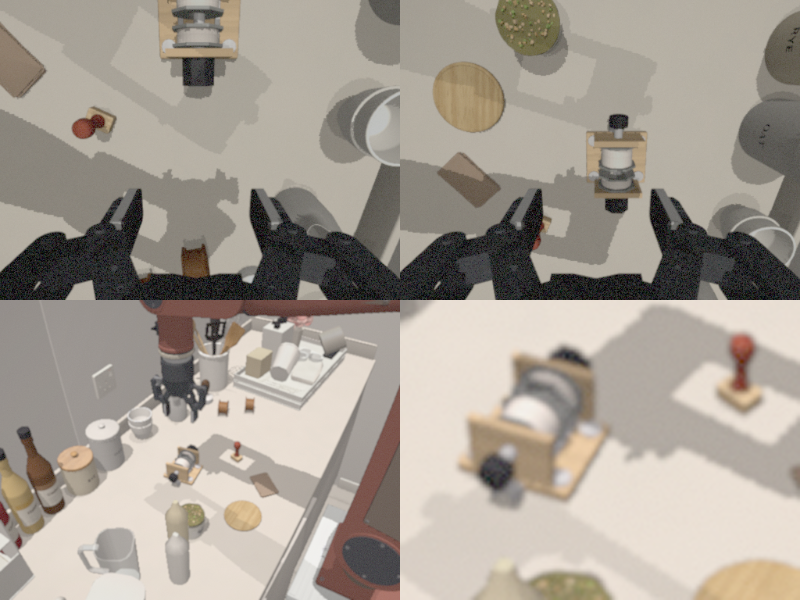

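The final view shows both reels, the spindle and the cap in place, with the stamp and cup still standing. The cap measures about 1 mm from its seat, so I'll give it a gentle press from behind with shut fingers.

```bash
python3 - <<'E'
from h import *
M=np.array([[np.cos(DY),-np.sin(DY)],[np.sin(DY),np.cos(DY)]])
y=lambda: np.round(((observe()["eef_pos"][:2]-DC)*1000)@M,1)
gripper_to(0.0); t=D(1,-112); go(t,.12,DY); down(t,.026,.15); hold(.1)
print(down(D(1,-90),.026,.08,10),y()); st()
print(down(D(1,-78),.026,.015,12),y()); st()
down(D(1,-112),.026,.1); down(D(1,-112),.2,.25); go(D(0,-135),.2,DY); hold(.2)
p,d,c=snap("wrist","w9"); Q=cloud(p,d,c).reshape(-1,3); L=((Q[:,:2]-DC)*1000)@M;z=Q[:,2]*1000
k=(abs(L[:,0])<30)&(L[:,1]<-44)&(L[:,1]>-90)&(z>15)&(z<62); print("cap",k.sum(),L[k].min(0),cv2.minAreaRect(L[k].astype(np.float32)))
k=(abs(L[:,0])<37)&(L[:,1]<-30)&(L[:,1]>-60)&(z>60)&(z<66); print("cheek outer",L[k].min(0))
p,d,c=load("w7"); Q=cloud(p,d,c).reshape(-1,3); L=((Q[:,:2]-DC)*1000)@M;z=Q[:,2]*1000
k=(abs(L[:,0])<30)&(L[:,1]<-44)&(L[:,1]>-90)&(z>15)&(z<62); print("before",L[k].min(0))
go(D(-30,60),.25,DY); hold(.2); p,d,c=snap("wrist","w10"); Q=cloud(p,d,c).reshape(-1,3); L=((Q[:,:2]-DC)*1000)@M;z=Q[:,2]*1000
k=(abs(L[:,0])<20)&(L[:,1]<200)&(L[:,1]>58)&(z>35)&(z<60); print("knob",k.sum(),cv2.minAreaRect(L[k].astype(np.float32))); st()
E
```

```text
False [  1.  -89.2]
 t 38.0 p [ 587.5 -144.3   26.1] F [ 0.1  0.6 -1.4] op -0.1 gf 0.0
True [  0.8 -85. ]
 t 38.5 p [ 586.7 -140.1   25.9] F [ 1.  -1.5  0.7] op -0.3 gf 0.8
cap 1450 [-18.78771008 -73.17100341] ((-0.8068885803222656, -58.703060150146484), (28.97132682800293, 35.984859466552734), 89.90702056884766)
cheek outer [-34.66077213 -43.51173505]
before [-18.79256636 -74.35920561]
knob 440 ((-0.6127920150756836, 66.68048095703125), (26.833215713500977, 17.108407974243164), 0.9012725949287415)
 t 41.4 p [536.1  -2.1 249.3] F [-0.2 -0.1 -0.4] op 0.2 gf 0.0
```

```bash
python3 -c "
from plant import *
print(job_done())"
```

```text
the job is handed in; nothing more can be done
None
```

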